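Pack a spare spool and two sinkers into the order tray

ROBOT

A 6-joint arm with a two-finger parallel gripper is mounted at the origin on the work surface. World frame = base frame: x ahead of the robot, y to its left, z up, the work surface at z = 0. Lengths are in m, angles in degrees, forces in N, time in s.
With the tool pointing down it reaches from about 0.4 to 0.825 m from the base axis. Payload 7 kg.
Tool frame: the origin (TCP) lies midway between the tips of the shut fingers; the grasp point (between the pads) lies 19 mm behind it; z points along the fingers, y is the direction in which the jaws open and shut (so a half turn about z gives the same grasp; the last joint's range is limited). The gripper opens to 88 mm and grips with 3 to 60 N. Pads are 19 mm wide; open, the fingers measure 130 mm over their backs; the gripper's body (78 mm by 193 mm) begins 47 mm behind the grasp point.
Start: joints at [-52.248, 20.546, 0.682, 0, -70.136, -16.507], TCP at [0.245, -0.629, 0.227] pointing down, gripper open.
Joint ranges: [-176.03, 176.03], [-82.01, 121.73], [-58.28, 71.71], [-173.87, 95.51], [-174.79, -0.11], [-173.66, 173.66]. Speed limits (degrees/s): [136.94, 136.94, 172.46, 180, 180, 180].

INTERFACE

Orientations are given as a 3x3 rotation matrix whose columns are the frame's x, y, z axes.
In Python, from rig import robot gives the robot as it stands. Calls block until the motion is done:
- robot.goto(position, orientation): joint-space move of the TCP to a pose.
- robot.servo_line(position, ori=None, speed=0.15): straight line of the TCP; ori=None keeps the orientation; speed is the mean speed in m/s.
- robot.movej(angles): joint-space move.
- robot.move_gripper(opening): opening from 0.0 (shut) to 1.0 (fully open); the grip force is fixed at half the most; returns when the fingers have stopped.
- robot.dwell(seconds).
- robot.ik(position, orientation): joint angles nearest the present ones, or None.
- robot.grab_frame(name): name is "side" or "top"; returns (picture, depth): 420x560x3 uint8, red, green, blue; 420x560 float32, m along the optical axis (not along the pixel's ray), 0 where there is no reading.
- robot.camera_info(name): a dict with "vfov" (degrees; the focal length in pixels is half the picture's height over the tangent of half this angle, whatever the lens; pixels are square), "cx", "cy" (the principal point, pixels), "view" (4x4, takes a point from world to camera coordinates). Camera axes: x right, y down, z forward; pixel columns grow to the right and rows downward; lengths in m; the calibration is good to about 2 mm. A picture is of the moment at which its call begins. camera_info takes no time and is no camera call.
A pose or a line that the arm cannot do raises robot.Unreachable and nothing moves.
- robot.job_done(): hands the job in, once; it reports no verdict.
Readings, each from a call of its own:
- robot.read_t(): time.
- robot.read_qpos(): joint angles.
- robot.read_qvel(): joint speeds.
- robot.read_effort(): joint torques, N m.
- robot.read_position(): TCP position.
- robot.read_tcp_rot(): TCP orientation.
- robot.read_force(): force on the tool from outside, world axes, zero at the start.
- robot.read_ft_torque(): the same for the moment, N m.
- robot.read_grip_width(): opening from 0.0 (shut) to 1.0 (fully open).
Only numpy, scipy, OpenCV 4.12 (cv2) and the standard library are available. Lean on these libraries where they do the work, as an engineer would, in place of code of your own. Each camera call takes 0.05 s, during which the arm holds its last target.

TASK

Make up the order: lift the spool with the raised bar grip straight up out of its pocket, keep it upright and set it down gently, standing, in the front compartment of the grey order tray. Then draw the feeder's gate only partly open, so that just the two sinkers of the first lane (the one farthest from the gate handle) drop into the tray's rear compartment, and push the gate fully shut again. Finally pull the order tray out until it is wholly clear of the feeder, flat on the table with everything in it, leaving the other spools, sinkers and bench items where they are.

Things in the scene. Friction and masses are not known exactly. Their poses are not given: they have to be found in the camera images.
- pocket_tray: Fixed brown pulp tray 155 x 155 x 36 mm, origin at the centre of its underside, z up. Four round pockets 52.5 mm wide and 30 mm deep (floor 6 mm above its underside) at x, y = -37 or +37 mm in its frame; three hold a spool, one (+x, +y) is empty.
- spool: The wanted aluminium reel spool, the only one with a raised straight bar grip on top; which pocket it is in varies. Round, 50 mm wide (pocket clearance 1.2 mm a side) and 32 mm high, so in its pocket only 2 mm of it stands above the tray; on top stands the bar: 30 mm long (along the spool's own x), 10 mm thick (along its y), 24 mm high, its top 56 mm above the underside. Origin at the centre of the underside, z up. About 80 g.
- spool_round: Another spool of the same size in the tray, with a round knob 20 mm wide and 18 mm high on top; origin at the centre of its underside. To be left alone.
- spool_flat: Another spool of the same size in the tray, with only a flat cap 3 mm high; origin at the centre of its underside. To be left alone.
- feeder: Fixed sinker feeder; origin on the table under the middle lane, +y towards its gate handle, +x towards its posts. Three upright lanes at y = -25, 0, +25 mm, 22 mm wide, two stacked sinkers in each; clear-fronted block x -14 to 14, y -39 to 39, z 59 to 112 mm, on two posts behind (x 50 to 62, y = -50, 50 mm, 100 mm high). A gate plate (z 55 to 59 mm) closes the lanes from below.
- gate (a joint): Sliding bottom gate of the feeder, m: 0 = fully shut (end stop), grows as it is drawn in the feeder's +y, up to 0.080 = all lanes open; it stays where it is left and slides with about 1.5 N. The lane farthest from the handle opens first: its sinkers fall once the gate is past about 0.023; those of the middle lane fall past about 0.046, the last past about 0.071. It may start a few mm ajar, at most 0.008.
- gate_handle (a point): Point to grip on the gate's upright black handle, which is 24 mm along the feeder's x, 12 mm along its y and stands from 59 to 115 mm above the table at the end of the gate; this point is on its axis, 100 mm above the table, 106 mm in the feeder's +y from the feeder's origin when shut. Moves with the gate.
- order_tray: Loose grey order tray, 162 mm long without its tab, 120 mm wide, 32 mm high, floor 4 mm thick, walls 4 mm, with its rear compartment under the feeder's lanes. Origin on its underside at the centre of the rear compartment, z up, x pointing under the feeder. Rear compartment: inside x -25 to +25 mm, y -56 to +56 mm; front compartment: inside x -129 to -29 mm, y -56 to +56 mm (centre at x = -79 mm). Outer rear end at x = +29 mm. About 350 g.
- tray_tab (a point): Middle of the upper part of the order tray's pull tab, at its front end: an upright plate 10 mm thick (tray x), 30 mm wide (tray y), standing from 4 to 70 mm above the table; this point is 56 mm above the table, at x = -138 mm in the tray's frame.
- tape: Bystander: loose roll of tape, 72 mm wide, 24 mm high, origin at the centre of its underside.
- oil: Bystander: loose small bottle, 34 mm wide, 85 mm high, origin at the centre of its underside.
- hook_pack: Bystander: loose small cardboard pack, 55 x 85 x 22 mm, origin at the centre of its underside.
- sinker_a1: Round dark metal sinker, 20 mm ball, 45 g, lower one in the first lane (y = -25 mm, farthest from the handle); origin at its centre.
- sinker_a2: Round dark metal sinker, 20 mm ball, 45 g, upper one in the first lane (y = -25 mm, farthest from the handle); origin at its centre.
- sinker_b1: Round dark metal sinker, 20 mm ball, 45 g, lower one in the middle lane (y = 0); origin at its centre.
- sinker_b2: Round dark metal sinker, 20 mm ball, 45 g, upper one in the middle lane (y = 0); origin at its centre.
- sinker_c1: Round dark metal sinker, 20 mm ball, 45 g, lower one in the last lane (y = +25 mm, nearest the handle); origin at its centre.
- sinker_c2: Round dark metal sinker, 20 mm ball, 45 g, upper one in the last lane (y = +25 mm, nearest the handle); origin at its centre.
Not all that is in view belongs to the job. Leave any green or purple look-alike of the order_tray alone.

How it is judged:
By the outcome, as a careful person would: the job done as asked, in the order asked, and still so for the second after the job is handed in, with the robot touching nothing.
It also fails if it takes over 54 s, if anything falls off the work surface, if the arm or the gripper's body presses on something with over 40 N, if the wrist force passes 120 N, or if a joint passes its speed limit or range.

## Working session

There is one attempt and no reset: what is moved stays moved. The work goes in short steps, each a Python script; the robot and the scene stay as the last script left them, time stands still between calls to the robot, and variables do not carry over. Pictures are saved under pics/ and viewed, and the job is handed in when it is done.

```bash
ls; mkdir -p pics; python3 - <<'E'
from rig import robot
import cv2,numpy as np
for n in("side","top"):
    p,d=robot.grab_frame(n); np.savez(f"{n}0.npz",p=p,d=d)
    cv2.imwrite(f"pics/{n}0.png",p[:,:,::-1]); c=robot.camera_info(n); print(n,{k:(np.round(v,4).tolist() if k=="view" else v) for k,v in c.items()}, (d==0).mean())
print(robot.read_t(),robot.read_tcp_rot().round(3) if hasattr(robot.read_tcp_rot(),'round') else robot.read_tcp_rot())
E
```

```text
pics
side {'vfov': 45.15394568698285, 'cx': 280.77827132958345, 'cy': 202.625625701349, 'view': [[-0.8084, -0.5881, -0.0252, 0.4003], [-0.2694, 0.4076, -0.8725, 0.2273], [0.5234, -0.6986, -0.4879, 0.825], [0.0, 0.0, 0.0, 1.0]]} 0.003941326530612245
top {'vfov': 42.43972847897719, 'cx': 278.7654478748604, 'cy': 205.54334549693917, 'view': [[0.002, -0.9999, 0.0106, -0.0541], [-0.9963, -0.0029, -0.0857, 0.5277], [0.0857, -0.0104, -0.9963, 1.3896], [0.0, 0.0, 0.0, 1.0]]} 0.004098639455782313
0.1 [[-0.932 -0.362 -0.001]
 [-0.362  0.932  0.001]
 [ 0.     0.002 -1.   ]]
```

View pics/side0.png

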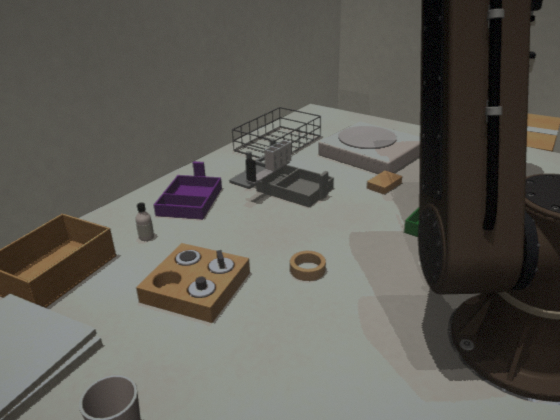

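View pics/top0.png

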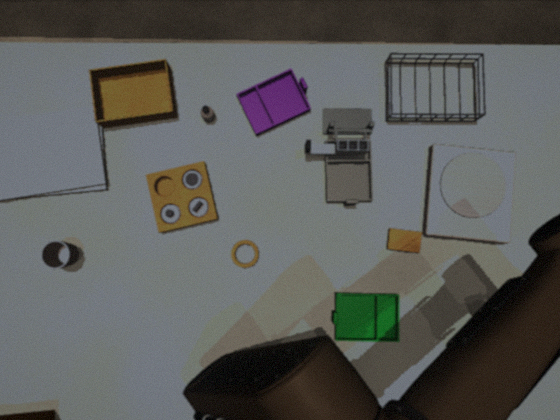

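The top view shows the pocket tray at about (182,197), the feeder at (350,145) with the grey tray at (349,182), and the gate handle at (308,147). The look-alikes are the purple tray (274,102) and the green tray (366,316). There are three spool candidates: (192,179), (170,213) and (198,207). I'll check them in close crops.

```bash
cat > h.py <<'E'
import numpy as np,cv2
from rig import robot
class Cam:
    def __init__(s,n):
        c=robot.camera_info(n); s.f=210/np.tan(np.radians(c["vfov"]/2)); s.cx,s.cy=c["cx"],c["cy"]; V=np.array(c["view"]); s.R=V[:3,:3]; s.t=V[:3,3]
        s.C=-s.R.T@s.t
    def plane(s,uv,z):
        uv=np.atleast_2d(np.asarray(uv,float)); d=np.c_[(uv[:,0]-s.cx)/s.f,(uv[:,1]-s.cy)/s.f,np.ones(len(uv))]@s.R
        return s.C+d*((z-s.C[2])/d[:,2])[:,None]
    def proj(s,P):
        q=np.atleast_2d(P)@s.R.T+s.t; return np.c_[q[:,0]/q[:,2]*s.f+s.cx,q[:,1]/q[:,2]*s.f+s.cy]
    def cloud(s,d):
        v,u=np.mgrid[:420,:560]; q=np.stack([(u-s.cx)/s.f*d,(v-s.cy)/s.f*d,d],-1); return (q-s.t)@s.R
E
python3 - <<'E'
from h import *
t=np.load("top0.npz"); s=np.load("side0.npz")
def crop(im,x,y,w,h,k): return cv2.resize(np.clip(im[y:y+h,x:x+w,::-1].astype(float)*1.7,0,255).astype(np.uint8),None,fx=k,fy=k,interpolation=cv2.INTER_CUBIC)
a=crop(t["p"],140,155,80,80,5); b=crop(t["p"],300,98,80,115,5)
cc=crop(s["p"],225,125,120,85,5)
a2=crop(s["p"],135,240,120,80,5)
cv2.imwrite("pics/a.png",a);cv2.imwrite("pics/b.png",b);cv2.imwrite("pics/c.png",cc);cv2.imwrite("pics/d.png",a2)
for n,z in(("top",t),("side",s)):
    c=Cam(n); P=c.cloud(z["d"]); print(n,c.f,c.C)
    for (u,v) in ([(230,170),(280,210),(120,300),(450,320),(20,300),(300,60),(182,197),(349,180),(308,147)] if n=="top" else [(260,300),(100,180),(150,350),(350,250)]): print(u,v,P[v,u].round(4))
E
```

```text
top 540.8560789662725 [ 0.40676411 -0.03812323  1.43015739]
230 170 [ 0.6248  0.0773 -0.0015]
280 210 [ 5.179e-01 -5.630e-02  1.000e-04]
120 300 [0.2818 0.3594 0.0036]
450 320 [ 0.2306 -0.5017 -0.0007]
20 300 [0.2817 0.6171 0.0059]
300 60 [ 0.9261 -0.1099  0.0026]
182 197 [0.5484 0.1981 0.0333]
349 180 [ 0.5976 -0.2391  0.0085]
308 147 [ 0.6648 -0.1235  0.1161]
side 505.0646375429154 [-0.04704301  0.71911242  0.61089793]
260 300 [ 0.4237  0.1635 -0.    ]
100 180 [ 1.5292 -0.2484 -0.2295]
150 350 [ 0.4964  0.3641 -0.0005]
350 250 [ 0.3654 -0.0697  0.0006]
```

View pics/a.png

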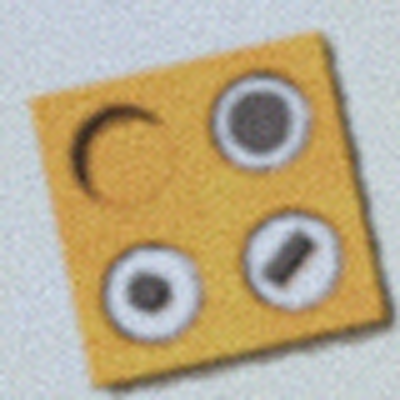

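View pics/b.png

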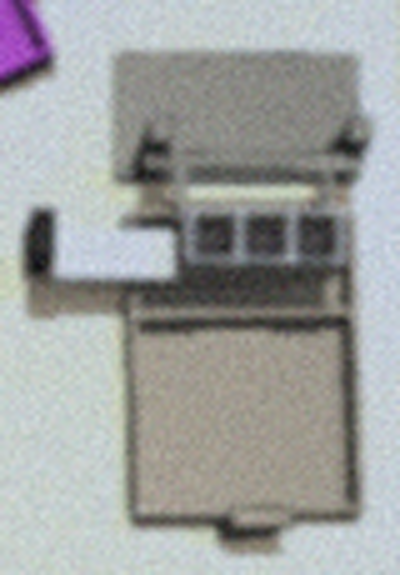

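View pics/c.png

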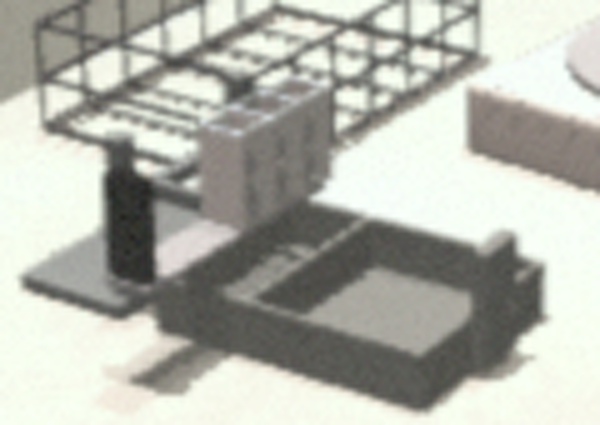

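View pics/d.png

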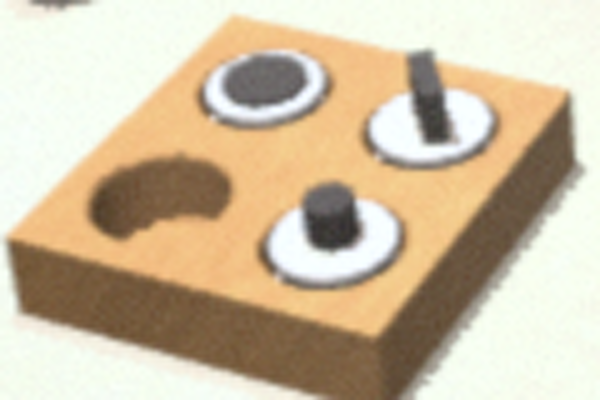

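The crop picks out the bar spool clearly at top (198,207) and side (220,262). The round-knob spool is at (170,213) and the flat-cap one at (192,179). The gate looks nearly shut. Next I'll measure positions.

```bash
cat > m.py <<'E'
from h import *
T=Cam("top");S=Cam("side")
t=np.load("top0.npz"); s=np.load("side0.npz")
def up(im,x,y,w,h,k=8):
    return cv2.GaussianBlur(cv2.resize(im[y:y+h,x:x+w],None,fx=k,fy=k,interpolation=cv2.INTER_CUBIC),(0,0),3)
def cont(mask,x,y,k=8):
    cs,_=cv2.findContours(mask.astype(np.uint8),cv2.RETR_EXTERNAL,cv2.CHAIN_APPROX_NONE)
    return [(c[:,0,:]+.5)/k-.5+[x,y] for c in sorted(cs,key=cv2.contourArea)[::-1]]
E
python3 - <<'E'
from m import *
for nm,C,z,b in(("top",T,t,(145,158,75,78)),("side",S,s,(135,240,120,80))):
    I=up(z["p"],*b); hsv=cv2.cvtColor(I,cv2.COLOR_RGB2HSV)
    print(nm,[np.percentile(hsv[...,i],[10,50,90]) for i in range(3)])
    # tray mask
    cs=cont((hsv[...,1]>80)&(hsv[...,0]<25),b[0],b[1]); c=cs[0].astype(np.float32)
    r=cv2.minAreaRect(C.plane(c,.036)[:,:2].astype(np.float32)*1000) ; print("tray rect",r)
    cs=cont((hsv[...,1]<75),b[0],b[1])
    for c in cs[:6]:
        W=C.plane(c,.038)[:,:2]*1000
        if cv2.contourArea((c*8).astype(np.float32))<1500: continue
        print(" low-sat",c.mean(0).round(1),cv2.fitEllipse(W.astype(np.float32)))
    g=cv2.cvtColor(I,cv2.COLOR_RGB2GRAY)
    cv2.imwrite(f"pics/sat_{nm}.png",cv2.resize(np.hstack([hsv[...,1],g]),None,fx=.5,fy=.5))
E
```

```text
top [array([ 18.,  22., 110.]), array([ 13.,  42., 156.]), array([ 83., 118., 127.])]
tray rect ((549.0111083984375, 198.69708251953125), (157.48243713378906, 156.95822143554688), 13.695847511291504)
 low-sat [182.  196.5] ((550.1689453125, 197.22654724121094), (227.59303283691406, 240.02267456054688), 98.33222198486328)
side [array([15., 18., 54.]), array([ 10.,  46., 119.]), array([ 68., 143., 150.])]
tray rect ((534.2791748046875, 216.11993408203125), (174.84564208984375, 185.9214324951172), 13.60396671295166)
 low-sat [196.5 277.6] ((543.8399658203125, 212.78135681152344), (230.53807067871094, 288.5906066894531), 75.62318420410156)
 low-sat [201.  287.6] ((503.93634033203125, 230.17996215820312), (48.436641693115234, 58.09959411621094), 46.82792663574219)
 low-sat [187.4 257.3] ((591.756591796875, 177.10401916503906), (49.967674255371094, 53.617271423339844), 46.076847076416016)
```

View pics/sat_top.png

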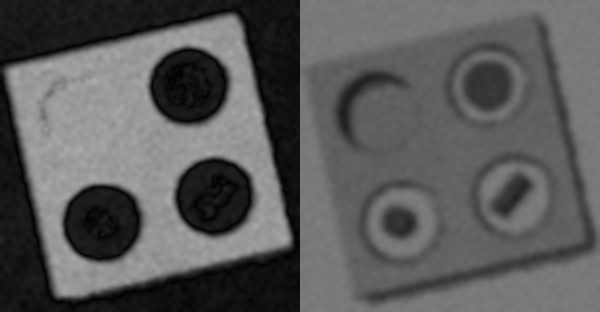

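```bash
python3 - <<'E'
from m import *
x,y,w,h=145,158,75,78
I=up(t["p"],x,y,w,h); hsv=cv2.cvtColor(I,cv2.COLOR_RGB2HSV); g=cv2.cvtColor(I,cv2.COLOR_RGB2GRAY)
m=(hsv[...,1]<75).astype(np.uint8)
n,l,st,ce=cv2.connectedComponentsWithStats(m)
for i in range(1,n):
    if 3000<st[i,4]<15000:
        c=cont(l==i,x,y)[0]; print("disc px",c.mean(0).round(1),[np.round(v,1).tolist() if np.ndim(v) else v for v in cv2.fitEllipse((T.plane(c,.038)[:,:2]*1000).astype(np.float32))])
        hull=cv2.drawContours(np.zeros_like(m),[ (((c-[x,y])+.5)*8-.5).astype(np.int32)],-1,1,-1)
        er=cv2.erode(hull,np.ones((41,41)))
        th,_=cv2.threshold(g[er>0].reshape(-1,1),0,255,cv2.THRESH_OTSU)
        b=cont((er>0)&(g<th),x,y)[0]; 
        for zz in(.038,.062):
            r=cv2.minAreaRect((T.plane(b,zz)[:,:2]*1000).astype(np.float32)); print("  dark z",zz,th,np.round(r[0],1),np.round(r[1],1),r[2])
        M=cv2.moments(b.astype(np.float32)*8); 
        print("  pca px ang",np.degrees(.5*np.arctan2(2*M['mu11'],M['mu20']-M['mu02'])))
# side bar
x,y,w,h=200,240,45,45
I=up(s["p"],x,y,w,h); hsv=cv2.cvtColor(I,cv2.COLOR_RGB2HSV); g=cv2.cvtColor(I,cv2.COLOR_RGB2GRAY)
v=np.hstack([cv2.cvtColor(I,cv2.COLOR_RGB2BGR),cv2.cvtColor(g,cv2.COLOR_GRAY2BGR)])
cv2.imwrite("pics/sb.png",v)
P=T.cloud(t["d"])[158:236,145:220]; q=P[(abs(P[...,0]-.522)<.03)&(abs(P[...,1]-.154)<.03)]
qq=q[q[:,2]>.05]; print(len(qq),qq.mean(0),np.median(qq[:,2]))
E
```

```text
56 [0.52310601 0.15564388 0.06013631] 0.06042873206927597
```

View pics/sb.png

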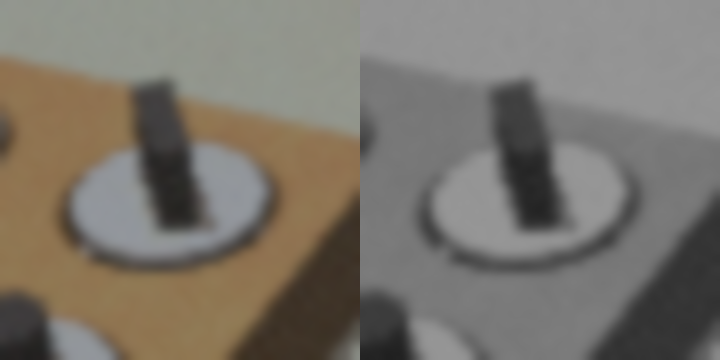

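```bash
python3 - <<'E'
from m import *
x,y,w,h=145,158,75,78
I=up(t["p"],x,y,w,h); hsv=cv2.cvtColor(I,cv2.COLOR_RGB2HSV); g=cv2.cvtColor(I,cv2.COLOR_RGB2GRAY)
m=(hsv[...,1]<75).astype(np.uint8)
n,l,st,ce=cv2.connectedComponentsWithStats(m)
for i in range(1,n):
    if 8000<st[i,4]<40000:
        c=cont(l==i,x,y)[0]; print("disc px",c.mean(0).round(1),cv2.fitEllipse((T.plane(c,.037)[:,:2]*1000).astype(np.float32)))
        hull=cv2.drawContours(np.zeros_like(m),[ (((c-[x,y])+.5)*8-.5).astype(np.int32)],-1,1,-1)
        er=cv2.erode(hull,np.ones((31,31)))
        th,_=cv2.threshold(g[er>0].reshape(-1,1),0,255,cv2.THRESH_OTSU)
        b=cont((er>0)&(g<th),x,y)[0]
        for zz in(.038,.062):
            r=cv2.minAreaRect((T.plane(b,zz)[:,:2]*1000).astype(np.float32)); print("  dark z",zz,th,np.round(r[0],1),np.round(r[1],1),r[2])
        # moments PCA in world
        Wm=(T.plane(b,.062)[:,:2]*1000).astype(np.float32); M=cv2.moments(Wm)
        print("  ang",np.degrees(.5*np.arctan2(2*M['mu11'],M['mu20']-M['mu02'])),M['m10']/M['m00'],M['m01']/M['m00'])
# side: bar top face corners by eye in crop (px/8+offset)
cr=np.array([(133,92),(171,82),(188,148),(150,155)],float); u=(cr+.5)/8-.5+[200,240]
W=S.plane(u,.062)*1000; print(W.round(1),W.mean(0))
d=W[2:].mean(0)-W[:2].mean(0); print(np.degrees(np.arctan2(d[1],d[0])),np.linalg.norm(d))
E
```

```text
disc px [191.9 179.1] ((594.8619384765625, 172.8320770263672), (50.03833770751953, 50.937767028808594), 1.8274332284927368)
  dark z 0.038 75.0 [594.6 173.6] [31.  30.1] 0.20177976787090302
  dark z 0.062 75.0 [591.4 169.9] [30.5 29.6] 0.20073547959327698
  ang -12.034115906529737 591.8643440374725 169.9097815756944
disc px [198.2 206.7] ((523.0491943359375, 155.35797119140625), (50.068809509277344, 50.39375305175781), 15.466007232666016)
  dark z 0.038 85.0 [523.6 157.1] [15.  30.6] 52.66384506225586
  dark z 0.062 85.0 [521.6 153.7] [14.7 30. ] 52.6639404296875
  ang -38.85930997389004 521.6355903426735 153.6910036590878
disc px [170.2 213.2] ((505.966796875, 227.18179321289062), (49.87092208862305, 50.63142013549805), 14.649579048156738)
  dark z 0.038 86.0 [506.  228.9] [23.  19.9] 64.42098236083984
  dark z 0.062 86.0 [504.3 224.3] [22.6 19.6] 64.42050170898438
  ang 68.37186880593327 504.44480339258246 224.36058603893696
[[533.4 154.8  62. ]
 [528.6 146.6  62. ]
 [507.  164.7  62. ]
 [512.5 171.8  62. ]] [520.36468023 159.48123109  62.        ]
140.44296067487585 27.525056326280435
```

```bash
python3 - <<'E'
from m import *
x,y,w,h=300,98,80,115
I=up(t["p"],x,y,w,h); hsv=cv2.cvtColor(I,cv2.COLOR_RGB2HSV); g=cv2.cvtColor(I,cv2.COLOR_RGB2GRAY)
print(I.shape)
v=cv2.cvtColor(cv2.convertScaleAbs(I,alpha=1.8),cv2.COLOR_RGB2BGR)
def grid(v,x,y,st=5):
    v=v.copy()
    for i in range(v.shape[1]//8):
        if (x+i)%st==0: cv2.line(v,(i*8+4,0),(i*8+4,v.shape[0]),(0,120,255) if (x+i)%10==0 else (120,120,120),1); 
        if (x+i)%10==0: cv2.putText(v,str(x+i),(i*8+5,10),0,.4,(0,0,255),1)
    for j in range(v.shape[0]//8):
        if (y+j)%st==0: cv2.line(v,(0,j*8+4),(v.shape[1],j*8+4),(0,120,255) if (y+j)%10==0 else (120,120,120),1)
        if (y+j)%10==0: cv2.putText(v,str(y+j),(0,j*8+2),0,.4,(0,0,255),1)
    return v
v=grid(v,x,y)
cv2.imwrite("pics/f1.png",v[:480]);cv2.imwrite("pics/f2.png",v[440:])
x,y,w,h=225,130,90,75
I=up(s["p"],x,y,w,h)
cv2.imwrite("pics/f3.png",grid(cv2.cvtColor(cv2.convertScaleAbs(I,alpha=1.8),cv2.COLOR_RGB2BGR),x,y))
# depth points
P=T.cloud(t["d"])
for nm,lo,hi,bx in(("block",.1,.125,(335,135,372,155)),("handle",.1,.13,(302,135,318,158)),("rim",.022,.04,(322,150,376,203)),("tab",.055,.085,(340,192,360,212))):
    q=P[bx[1]:bx[3],bx[0]:bx[2]].reshape(-1,3); q=q[(q[:,2]>lo)&(q[:,2]<hi)]
    r=cv2.minAreaRect((q[:,:2]*1000).astype(np.float32)); print(nm,len(q),np.round(r[0],1),np.round(r[1],1),r[2],"z",np.median(q[:,2]),"mean",q.mean(0).round(4))
E
```

```text
(920, 640, 3)
block 224 [ 672.2 -233.7] [29.8 78.4] 0.022050054743885994 z 0.11141565788901031 mean [ 0.6721 -0.237   0.1101]
handle 49 [ 671.6 -123.5] [10.5 23.1] 88.03793334960938 z 0.11505325164874887 mean [ 0.6714 -0.1235  0.1142]
rim 348 [ 604.7 -235.1] [136.5 121.3] 1.6381762027740479 z 0.030703312857469668 mean [ 0.6024 -0.2391  0.0307]
tab 48 [ 534.9 -236.1] [ 8.2 28.8] 1.1037038564682007 z 0.069057708552545 mean [ 0.5348 -0.2358  0.0687]
```

View pics/f1.png

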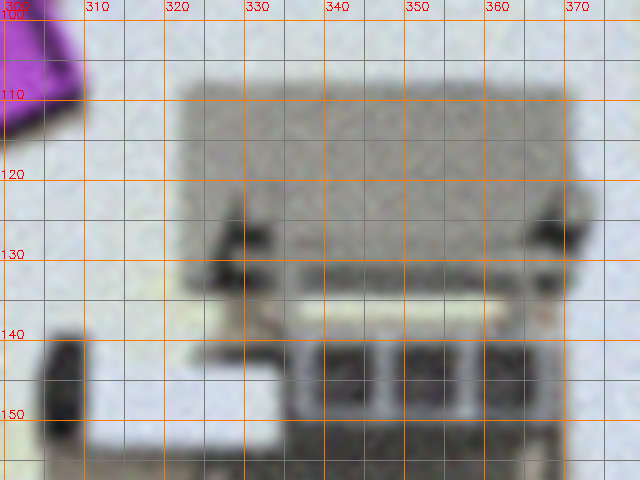

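View pics/f2.png

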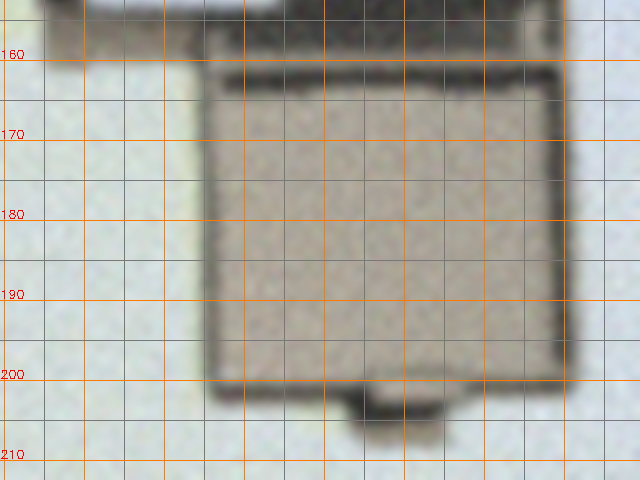

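View pics/f3.png

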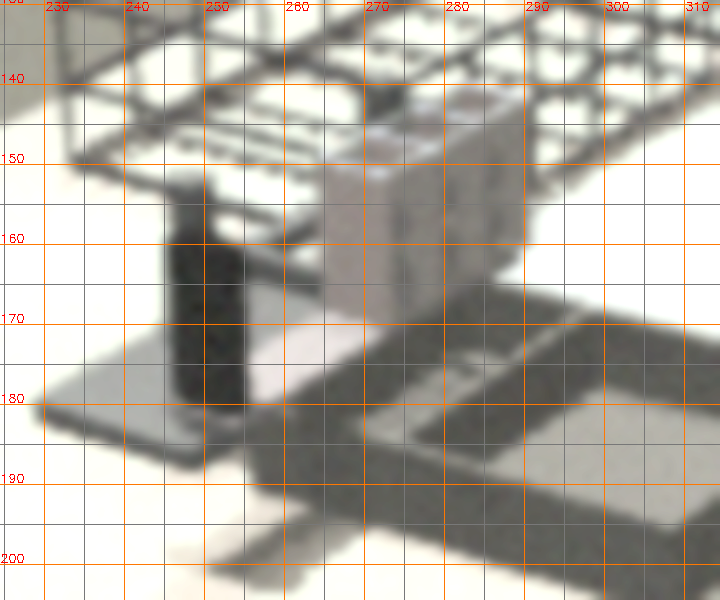

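```bash
python3 - <<'E'
from m import *
f=lambda u,v,z:(T.plane((u,v),z)[0]*1000).round(1)
print("block L",f(335.3,145,.112),"R",f(369.3,145,.112),"top",f(352,139.2,.112),"bot",f(352,150.3,.112))
print("lane centres",f(342.4,145,.112),f(353,145,.112),f(363.2,145,.112))
print("handle L",f(304.7,146.5,.115),"R",f(309.8,146.5,.115),"T",f(307,140,.115),"B",f(307,152,.115))
print("tray L",f(324.7,175,.032),f(325.9,200,.032),"R",f(371.7,200,.032), f(370,165,.032),"front",f(335,202,.032),f(365,201,.032))
print("divider front top edge",f(330,162,.032),f(366,161,.032),f(330,160,.032),f(366,159,.032))
print("tab",f(345.,200.2,.07),f(356,200.2,.07),f(350,202.5,.07),"front bottom",f(350,206.5,.004))
# side: handle top, block top corners
g=lambda u,v,z:(S.plane((u,v),z)[0]*1000).round(1)
print("side handle front-bottom corners z59",g(247.5,179,.059),g(253.5,181,.059),"top",g(247,158,.115),g(252.5,159.5,.115))
print("block top near corners",g(265,149.5,.112),g(273.5,152,.112),g(289,141,.112))
print("block bottom near", g(273.5,170,.059),g(265,169,.059))
# line-fit tray rim in world using masks: table bright vs gray
x,y,w,h=315,155,65,55
I=up(t["p"],x,y,w,h); hsv=cv2.cvtColor(I,cv2.COLOR_RGB2HSV)
print(np.percentile(hsv[...,0],[5,50,95]),np.percentile(hsv[...,1],[5,50,95]),np.percentile(hsv[...,2],[5,50,95]))
E
```

```text
block L [ 670.8 -191.4  112. ] R [ 671.2 -275.6  112. ] top [ 685.6 -232.9  112. ] bot [ 657.7 -232.6  112. ]
lane centres [ 670.9 -209.   112. ] [ 671.  -235.2  112. ] [ 671.1 -260.5  112. ]
handle L [ 666.2 -115.5  115. ] R [ 666.2 -128.1  115. ] T [ 682.5 -121.2  115. ] B [ 652.5 -121.1  115. ]
tray L [ 607.4 -172.4   32. ] [ 541.9 -175.2   32. ] R [ 542.2 -294.5   32. ] [ 634.2 -291.2   32. ] front [ 536.7 -198.8   32. ] [ 539.6 -277.    32. ]
divider front top edge [ 641.8 -186.5   32. ] [ 644.7 -280.8   32. ] [ 647.  -186.5   32. ] [ 650.  -280.9   32. ]
tab [ 537.8 -219.8   70. ] [ 537.9 -247.7   70. ] [ 532.  -232.5   70. ] front bottom [ 527.5 -241.8    4. ]
side handle front-bottom corners z59 [ 683.1 -122.1   59. ] [ 663.9 -121.6   59. ] top [ 681.8 -123.6  115. ] [ 665.2 -124.   115. ]
block top near corners [ 681.1 -193.4  112. ] [ 653.9 -192.4  112. ] [ 662.6 -271.1  112. ]
block bottom near [ 660.1 -197.9   59. ] [ 681.9 -190.8   59. ]
[ 13.  24. 105.] [ 9. 24. 34.] [ 44.  95. 126.]
```

Measurements, in mm:

| Item | Position | Notes |
|---|---|---|
| Bar spool | (522.5, 155.5) | bar yaw about -39° |
| Feeder origin | about (671.5, -235) | yaw about 0 |
| Gate handle | about (671, -122.7) | gate about 6 mm ajar |
| Order tray tab | about (534, -235) | tray yaw about 2° |
| Front compartment centre | about (591, -233) | |

The sizes and heights match the description. The next step is the move above the spool.

```bash
cat >> h.py <<'E'
def ori(deg):
    a=np.radians(deg); y=np.array([np.cos(a),np.sin(a),0]); z=np.array([0,0,-1.]); return np.c_[np.cross(y,z),y,z]
def snap(n,tag,box=None,k=1):
    p,d=robot.grab_frame(n); np.savez(f"{n}_{tag}.npz",p=p,d=d); im=p[:,:,::-1]
    if box: x,y,w,h=box; im=im[y:y+h,x:x+w]
    cv2.imwrite(f"pics/{n}_{tag}.png",cv2.resize(cv2.convertScaleAbs(im,alpha=1.6),None,fx=k,fy=k,interpolation=cv2.INTER_CUBIC)); return p,d
E
python3 - <<'E'
from h import *
for p,a in [((.5225,.1555,.041),51),((.5225,.1555,.12),51),((.591,-.233,.04),92),((.591,-.233,.13),92),((.671,-.1227,.081),90),((.671,-.16,.15),90),((.534,-.235,.037),92),((.449,-.235,.037),92)]:
    for s in(0,180,-180): q=robot.ik(p,ori(a+s)); print(p,a+s,None if q is None else np.round(q,1)); 
robot.goto((.5225,.1555,.115),ori(51))
robot.move_gripper(.45)
print(robot.read_t(),robot.read_position(),robot.read_force())
snap("side","1",(130,170,150,130),5)
snap("top","1",(140,140,100,100),5)
E
```

```text
(0.5225, 0.1555, 0.041) 51 [  37.2   19.6  -28.7    0.   -41.7 -166.2]
(0.5225, 0.1555, 0.041) 231 [ 37.2  19.6 -28.7   0.  -41.7  13.8]
(0.5225, 0.1555, 0.041) -129 [ 37.2  19.6 -28.7   0.  -41.7  13.8]
(0.5225, 0.1555, 0.12) 51 [  37.2   13.9  -24.     0.   -52.1 -166.2]
(0.5225, 0.1555, 0.12) 231 [ 37.2  13.9 -24.    0.  -52.1  13.8]
(0.5225, 0.1555, 0.12) -129 [ 37.2  13.9 -24.    0.  -52.1  13.8]
(0.591, -0.233, 0.04) 92 [ -3.9  26.6 -16.9   0.  -46.5 -84.1]
(0.591, -0.233, 0.04) 272 [ -3.9  26.6 -16.9   0.  -46.5  95.9]
(0.591, -0.233, 0.04) -88 [ -3.9  26.6 -16.9   0.  -46.5  95.9]
(0.591, -0.233, 0.13) 92 [ -3.9  21.1 -11.8   0.  -57.1 -84.1]
(0.591, -0.233, 0.13) 272 [ -3.9  21.1 -11.8   0.  -57.1  95.9]
(0.591, -0.233, 0.13) -88 [ -3.9  21.1 -11.8   0.  -57.1  95.9]
(0.671, -0.1227, 0.081) 90 [  6.   27.7  -8.3   0.  -54.  -96. ]
(0.671, -0.1227, 0.081) 270 [  6.   27.7  -8.3   0.  -54.   84. ]
(0.671, -0.1227, 0.081) -90 [  6.   27.7  -8.3   0.  -54.   84. ]
(0.671, -0.16, 0.15) 90 [  2.7  24.8  -3.    0.  -62.1 -92.7]
(0.671, -0.16, 0.15) 270 [  2.7  24.8  -3.    0.  -62.1  87.3]
(0.671, -0.16, 0.15) -90 [  2.7  24.8  -3.    0.  -62.1  87.3]
(0.534, -0.235, 0.037) 92 [ -4.6  22.9 -24.    0.  -43.2 -83.4]
(0.534, -0.235, 0.037) 272 [ -4.6  22.9 -24.    0.  -43.2  96.6]
(0.534, -0.235, 0.037) -88 [ -4.6  22.9 -24.    0.  -43.2  96.6]
(0.449, -0.235, 0.037) 92 [ -5.4  17.  -33.8   0.  -39.2 -82.6]
(0.449, -0.235, 0.037) 272 [ -5.4  17.  -33.8   0.  -39.2  97.4]
(0.449, -0.235, 0.037) -88 [ -5.4  17.  -33.8   0.  -39.2  97.4]
4.0083 [0.52251958 0.15554015 0.11502083] [1.00288047 0.87723511 0.18867229]
```

View pics/side_1.png

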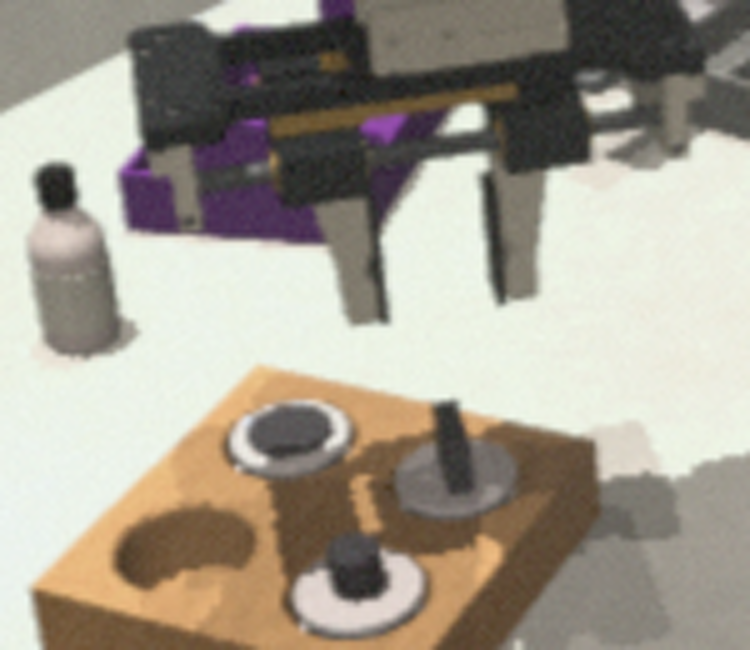

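```bash
python3 - <<'E'
from h import *
S=Cam("side");print(S.proj([[.5225,.1555,.115],[.5225,.1555,.062],[.5225,.1555,.038]]))
print(S.plane((218.2-.5,232),.115), S.plane(((383+487)/2/5+130,(320+302)/2/5+170),.115))
E
```

```text
[[217.78830084 229.43490327]
 [220.18766529 253.05156328]
 [221.23214821 263.33228492]]
[[0.51665555 0.1621716  0.115     ]] [[0.51726696 0.16339826 0.115     ]]
```

View pics/top_1.png

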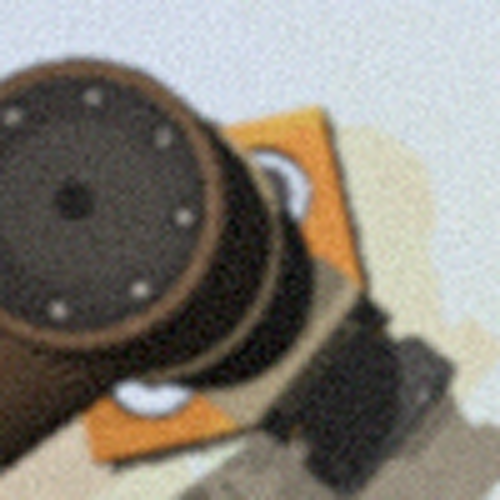

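```bash
python3 - <<'E'
from h import *
robot.servo_line((.5225,.1555,.043),speed=.08)
f0=np.array(robot.read_force())
robot.move_gripper(0.0)
f1=np.array(robot.read_force())
print(robot.read_t(),f0.round(2),f1.round(2),robot.read_grip_width()*88,robot.read_position())
snap("side","2",(130,190,150,110),5)
E
```

```text
5.75 [-0.28  0.34  0.53] [-0.79  0.63 -0.29] 9.651826650167823 [0.52257227 0.15556429 0.04306574]
```

View pics/side_2.png

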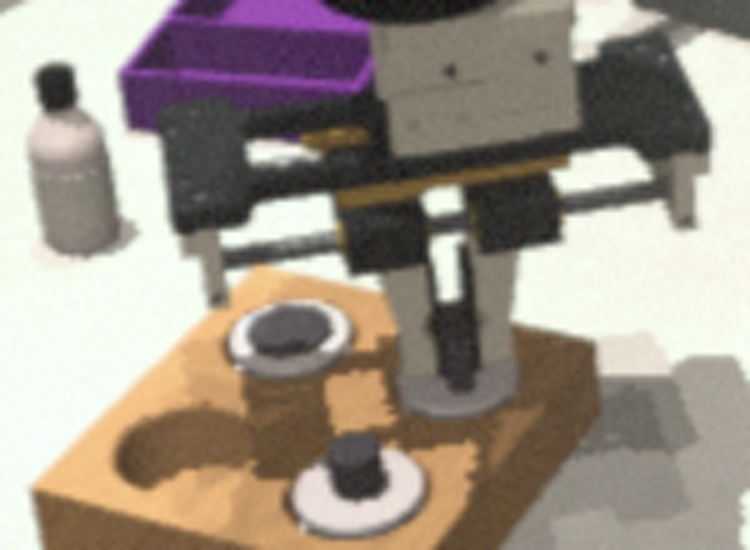

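The grip holds: width is about 9.7 mm (bar 10 mm) and the side load is under 1 N. I'll lift straight up slowly and check.

```bash
python3 - <<'E'
from h import *
for z in (.053,.068,.085):
    robot.servo_line((.5225,.1555,z),speed=.06); print(np.round(robot.read_force(),2))
robot.servo_line((.5225,.1555,.15),speed=.15)
print(robot.read_t(),np.round(robot.read_force(),2),robot.read_grip_width()*88)
snap("side","3",(130,150,150,130),5)
E
```

```text
[ 0.08  0.78 -0.99]
[ 0.38 -0.84 -1.62]
[-0.21 -0.55 -1.1 ]
7.5333 [-0.53  0.45 -1.29] 9.888524577287233
```

View pics/side_3.png

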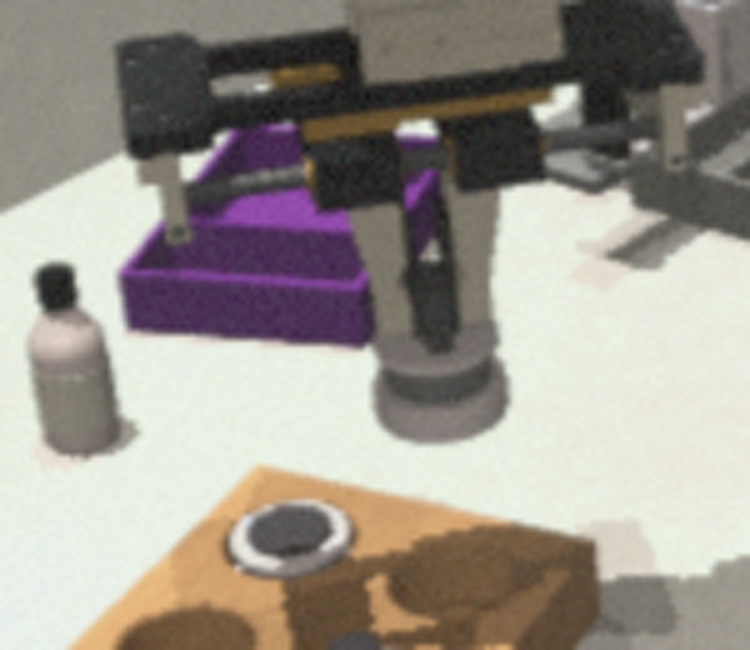

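```bash
python3 - <<'E'
from h import *
robot.goto((.590,-.233,.15),ori(92))
print(robot.read_t(),np.round(robot.read_force(),2))
robot.servo_line((.590,-.233,.060),speed=.12)
print(np.round(robot.read_force(),2))
snap("side","4",(200,110,150,120),5); snap("top","4",(290,90,110,120),5)
E
```

```text
9.05 [ 1.18  0.93 -1.45]
[-0.4  -0.07 -0.98]
```

View pics/side_4.png

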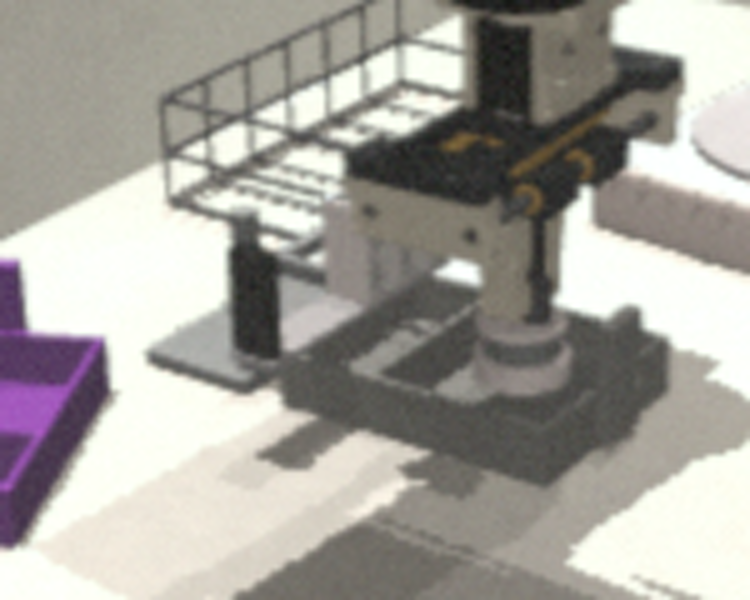

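View pics/top_4.png

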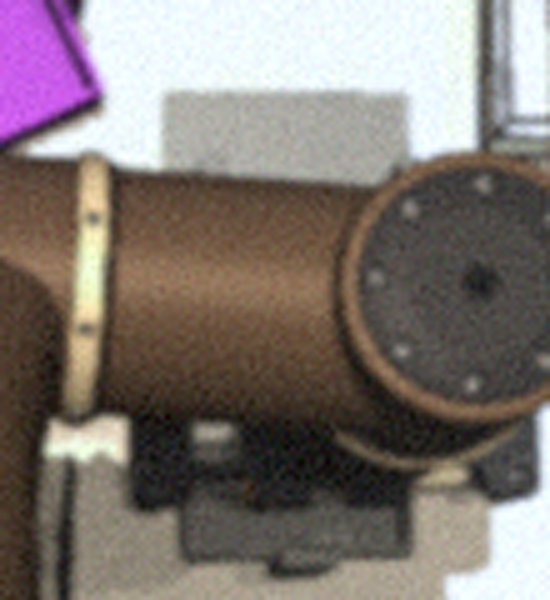

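```bash
python3 - <<'E'
from h import *
robot.servo_line((.590,-.233,.046),speed=.06)
z=.046; base=np.mean([np.array(robot.read_force()) for _ in range(1)],0)
while z>.0375:
    z-=.001; robot.servo_line((.590,-.233,z),speed=.03)
    f=np.array(robot.read_force()); print(round(z,4),f.round(2),round(robot.read_position()[2],4))
    if f[2]>1.5: break
print(robot.read_t())
snap("side","5",(200,110,150,120),5)
E
```

```text
0.045 [-0.93 -0.31 -1.39] 0.0451
0.044 [ 1.17  0.27 -0.79] 0.044
0.043 [-0.16  0.27 -0.52] 0.0429
0.042 [ 0.03  0.17 -0.41] 0.0419
0.041 [ 0.03 -0.34  0.02] 0.0411
0.04 [-2.83  1.92  6.42] 0.041
11.9333
```

View pics/side_5.png

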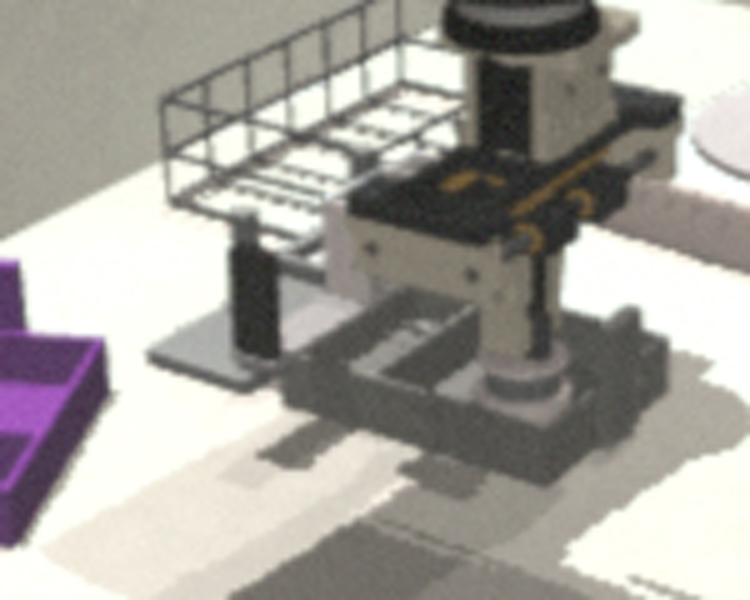

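Contact came at z = 0.041, as predicted. I'll release, rise, and move above the gate handle.

```bash
python3 - <<'E'
from h import *
robot.servo_line((.590,-.233,.041),speed=.03)
robot.move_gripper(.4)
robot.servo_line((.590,-.233,.16),speed=.15)
robot.goto((.671,-.1227,.16),ori(90))
print(robot.read_t(),np.round(robot.read_force(),2),robot.read_grip_width()*88)
snap("side","6",(200,110,150,120),5); snap("top","6",(290,90,110,120),5)
E
```

```text
14.45 [-0.52 -0.6  -0.34] 34.979521376112665
```

View pics/side_6.png

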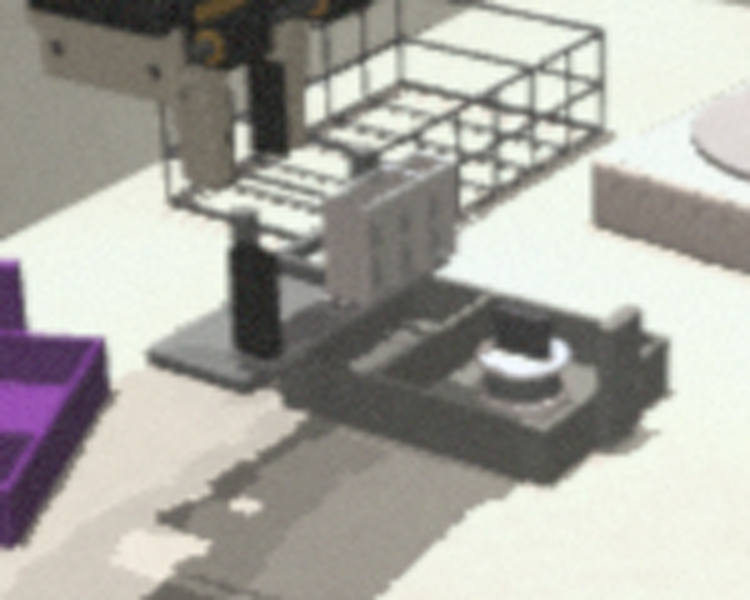

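View pics/top_6.png

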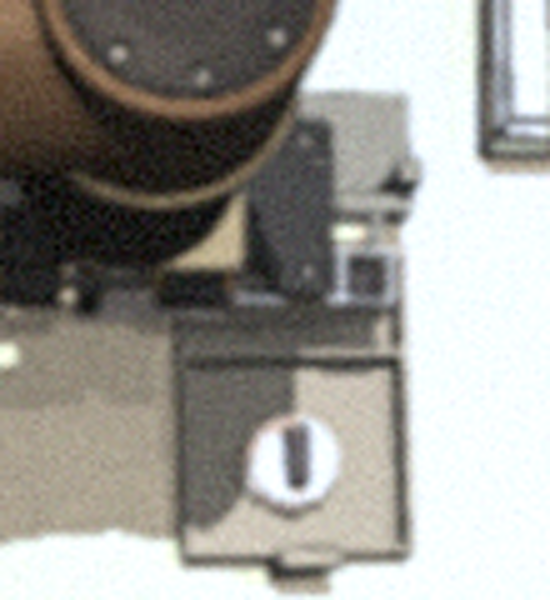

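```bash
python3 - <<'E'
from h import *
S=Cam("side");P=[[.671,-.1227,.16],[.671,-.1227,.115],[.671,-.1227,.059],[.727,-.185,.1]]
print((S.proj(P)-[200,110])*5)
c=[[x,y,z] for z in(.115,.059) for x in (.659,.683) for y in(-.1167,-.1287)]
print(((S.proj(c)-[200,110])*5).round(0))
E
```

```text
[[246.00125346 157.9143978 ]
 [251.2478139  245.70044463]
 [257.51596685 350.57989387]
 [244.55662515 205.46975281]]
[[263. 256.]
 [279. 247.]
 [224. 244.]
 [240. 236.]
 [269. 361.]
 [284. 352.]
 [231. 349.]
 [246. 340.]]
```

```bash
python3 - <<'E'
from h import *
p=np.load("side_6.npz")["p"][140:190,235:270]
cv2.imwrite("pics/hz.png",cv2.resize(cv2.convertScaleAbs(p[:,:,::-1],alpha=1.8),None,fx=14,fy=12,interpolation=cv2.INTER_NEAREST))
E
```

```text
(no output)
```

View pics/hz.png

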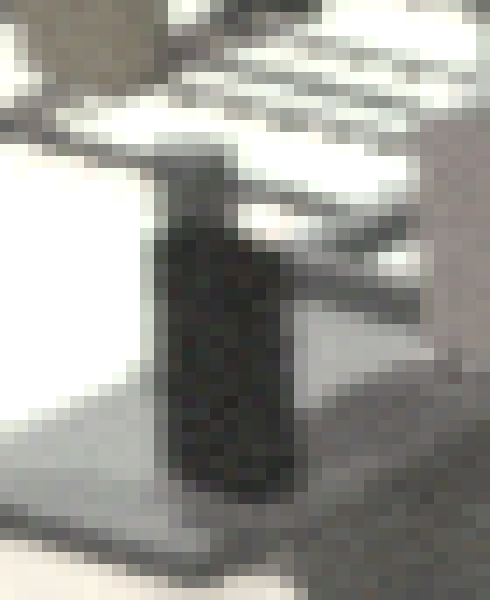

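The grey piece above the handle is the feeder post behind it, as projected. The handle lies within my predicted outline. I'll descend and grip.

```bash
python3 - <<'E'
from h import *
robot.servo_line((.671,-.1227,.12),speed=.15)
robot.servo_line((.671,-.1227,.083),speed=.08)
print(np.round(robot.read_force(),2))
robot.move_gripper(0)
f=np.array(robot.read_force()); print(robot.read_t(),f.round(2),robot.read_grip_width()*88,robot.read_position())
y=-.1227
while y>-.138:
    y-=.001; robot.servo_line((.671,y,.083),speed=.03); f=np.array(robot.read_force()); print(round(y,4),f.round(1),round(robot.read_position()[1],4))
    if f[1]>6: break
print(robot.read_t())
E
```

```text
[-0.36  0.12  0.94]
16.0917 [-1.34  0.29  2.24] 12.263893374367141 [ 0.67116573 -0.12273993  0.08338748]
-0.1237 [-0.9  1.4  5.1] -0.1237
-0.1247 [-1.2  1.   5.9] -0.1247
-0.1257 [-0.4  0.8  6.3] -0.1258
-0.1267 [-1.7  3.6  6.6] -0.1264
-0.1277 [-1.9  4.9  5.4] -0.1271
-0.1287 [-2.4  5.   5.7] -0.128
-0.1297 [-2.2  9.5  7.8] -0.1281
17.8417
```

```bash
python3 - <<'E'
from h import *
for y in(-.1303,-.1310):
    robot.servo_line((.671,y,.083),speed=.03); f=np.array(robot.read_force()); print(round(y,4),f.round(1),np.round(robot.read_position(),4),robot.read_grip_width()*88)
robot.dwell(.2);f=np.array(robot.read_force()); print(f.round(1),np.round(robot.read_position(),4))
snap("top","7",(290,90,110,120),5);snap("side","7",(200,110,150,120),5)
print(robot.read_t())
E
```

```text
-0.1303 [-2.5 11.4  7.6] [ 0.6712 -0.1281  0.0834] 11.53077224715007
-0.131 [-3.9 14.5  8. ] [ 0.6712 -0.1281  0.0834] 12.06800499739804
[-3.6 13.6  8. ] [ 0.6712 -0.1282  0.0834]
18.6417
```

View pics/side_7.png

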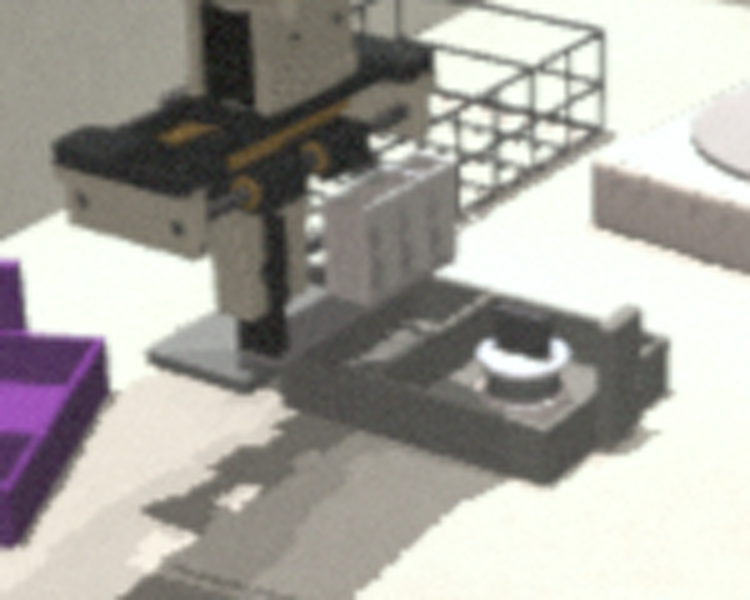

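View pics/top_7.png

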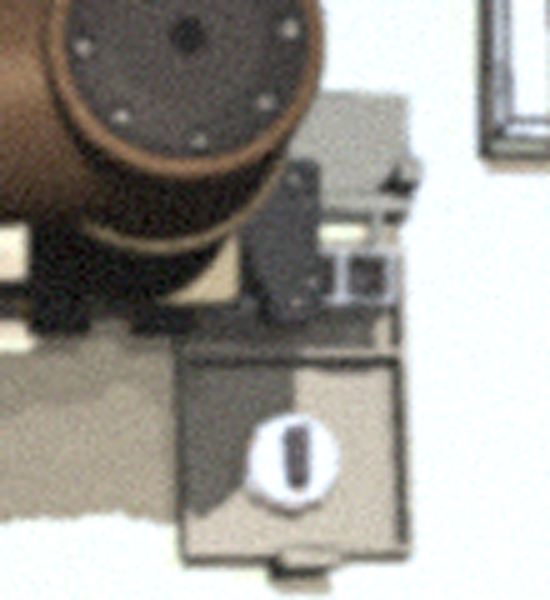

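The stop is firm at TCP y = -0.128, where force climbs without motion. I'll draw 34 mm from there.

```bash
python3 - <<'E'
from h import *
robot.servo_line((.671,-.0945,.083),speed=.06); print(np.round(robot.read_force(),1),np.round(robot.read_position(),4))
robot.dwell(.7)
snap("side","8",(200,110,150,120),5);snap("top","8",(290,90,110,120),5)
print(robot.read_t(),np.round(robot.read_position(),4),robot.read_grip_width()*88)
E
```

```text
[-0.2 -0.6  6.3] [ 0.6714 -0.0941  0.0833]
20.2 [ 0.6714 -0.0941  0.0833] 11.687454082032835
```

View pics/side_8.png

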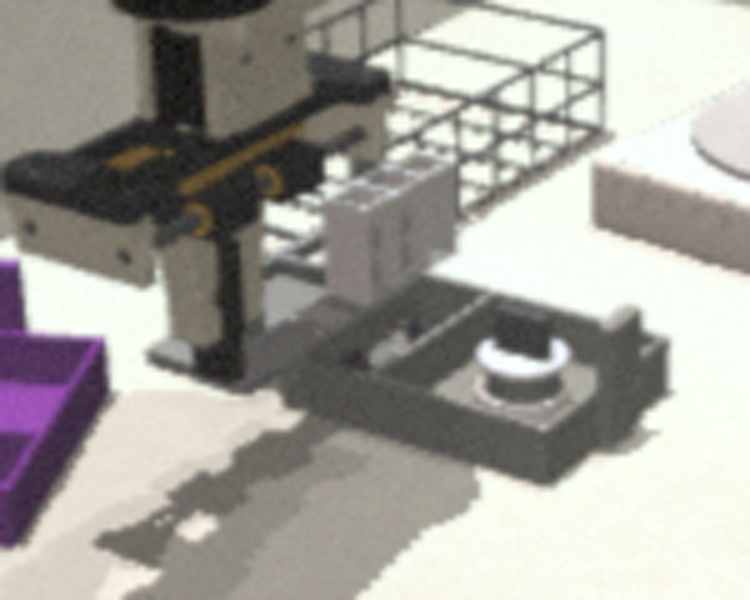

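View pics/top_8.png

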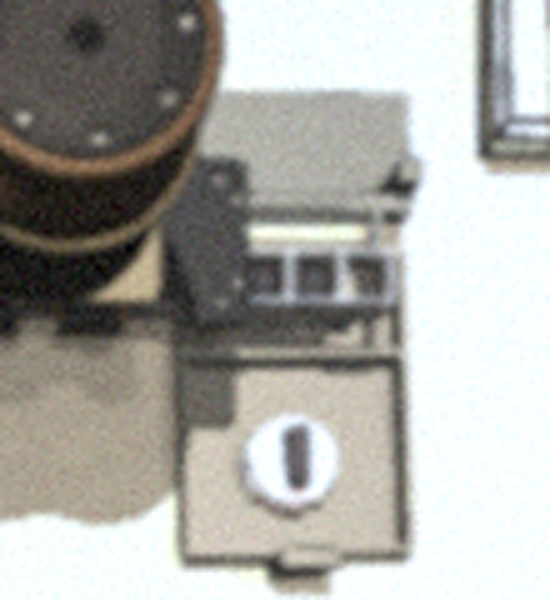

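The first lane is empty. Two sinkers show in the rear compartment, at side crop (350,355) and (412,325), and the other two lanes are still full. Now to push the gate shut.

```bash
python3 - <<'E'
from h import *
robot.servo_line((.671,-.1275,.083),speed=.06); print(np.round(robot.read_force(),1),np.round(robot.read_position(),4))
y=-.1275
while y>-.134:
    y-=.001; robot.servo_line((.671,y,.083),speed=.03); f=np.array(robot.read_force()); print(round(y,4),f.round(1),np.round(robot.read_position(),4))
    if f[1]>12: break
robot.dwell(.15)
print(np.round(robot.read_force(),1),np.round(robot.read_position(),4),robot.read_t())
snap("side","9",(200,110,150,120),5);snap("top","9",(290,90,110,120),5)
E
```

```text
[-1.   0.2  6.5] [ 0.6712 -0.1273  0.0833]
-0.1285 [-1.4  2.3  6.7] [ 0.6711 -0.1278  0.0833]
-0.1295 [-2.8  5.6  7.6] [ 0.6712 -0.128   0.0833]
-0.1305 [-2.8 10.7  8.2] [ 0.6712 -0.1281  0.0834]
-0.1315 [-3.5 13.9  9.7] [ 0.6712 -0.1281  0.0834]
[-2.5 14.3  9. ] [ 0.6712 -0.1281  0.0834] 22.05
```

View pics/side_9.png

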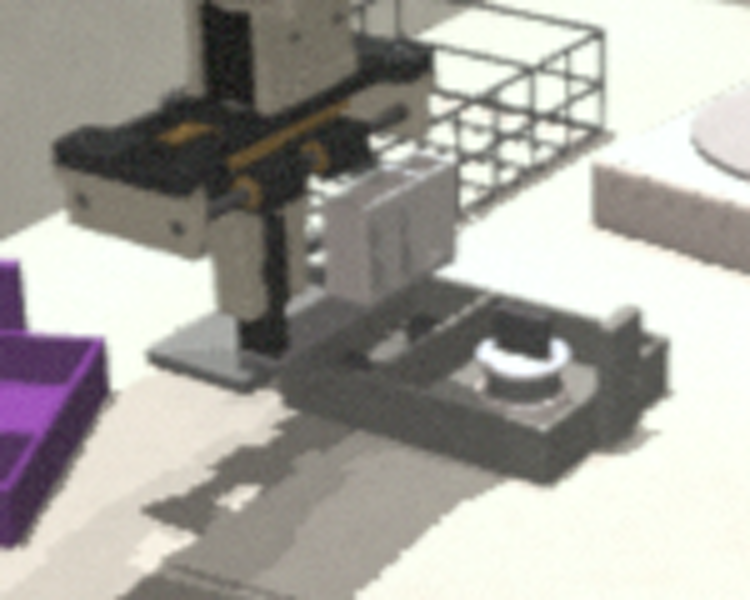

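The gate is shut against the same stop. I'll release it and move to the tab.

```bash
python3 - <<'E'
from h import *
robot.move_gripper(.4)
print(np.round(robot.read_force(),1),np.round(robot.read_position(),4))
robot.servo_line((.671,-.1285,.165),speed=.15)
robot.goto((.533,-.235,.13),ori(92))
robot.move_gripper(.65)
print(robot.read_t(),robot.read_grip_width()*88)
snap("side","10",(200,110,150,120),5);snap("top","10",(290,90,110,120),5)
E
```

```text
[-0.3  0.3 -0.5] [ 0.6709 -0.1317  0.0828]
24.8583 57.29254482360588
```

View pics/side_10.png

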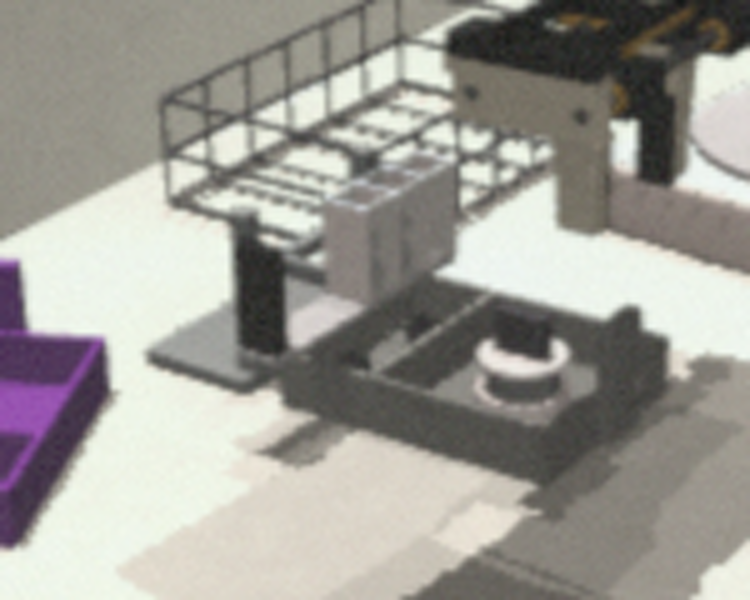

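View pics/top_10.png

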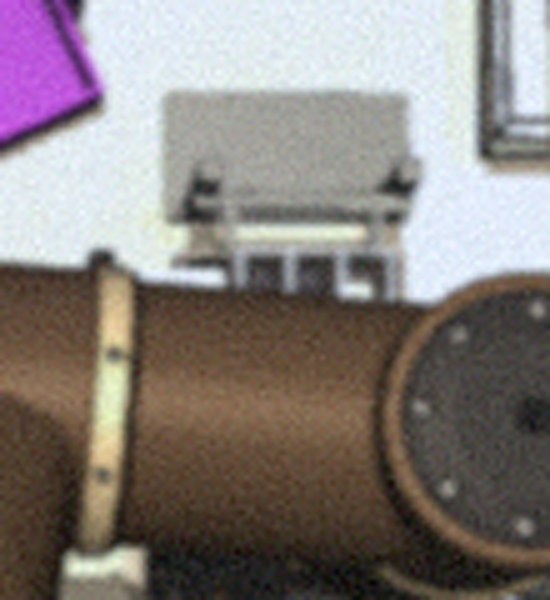

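```bash
python3 - <<'E'
from h import *
T=Cam("top");print(T.plane([(388,229),(388,252),(422,229)],.022).round(3))
robot.servo_line((.533,-.235,.075),speed=.12)
robot.servo_line((.533,-.235,.041),speed=.07); print(np.round(robot.read_force(),1))
robot.move_gripper(0)
print(robot.read_t(),np.round(robot.read_force(),1),robot.read_grip_width()*88)
snap("side","11",(200,110,150,120),5)
E
```

```text
[[ 0.467 -0.338  0.022]
 [ 0.408 -0.337  0.022]
 [ 0.468 -0.427  0.022]]
[ 0.3 -0.  -0.3]
26.7667 [-1.  -0.6  2.4] 29.774291066493085
```

View pics/side_11.png

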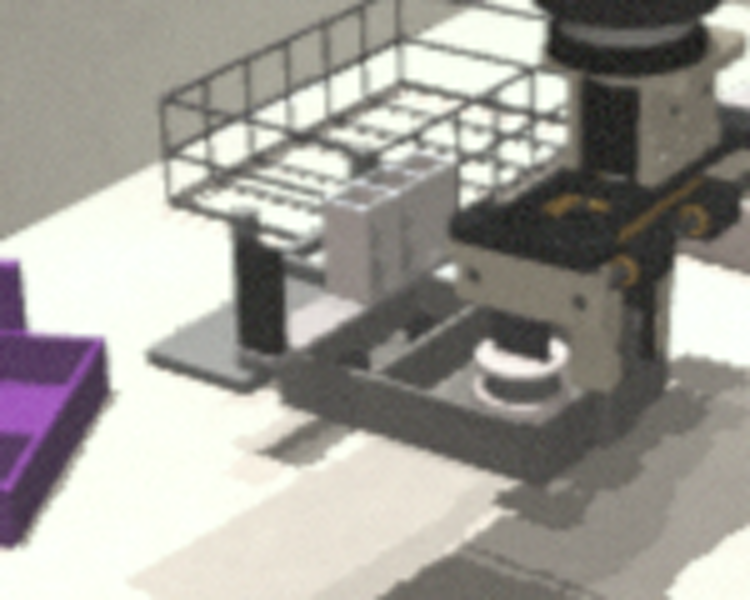

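```bash
python3 - <<'E'
from h import *
robot.servo_line((.513,-.235,.041),speed=.04); print(np.round(robot.read_force(),1))
robot.servo_line((.438,-.235,.041),speed=.06); print(np.round(robot.read_force(),1),np.round(robot.read_position(),4))
robot.servo_line((.438,-.235,.0407),speed=.03)
robot.move_gripper(.65)
robot.servo_line((.438,-.235,.15),speed=.15)
robot.goto((.42,.10,.22),ori(92))
print(robot.read_t(),np.round(robot.read_force(),1))
snap("side","12",(200,110,150,120),5);snap("top","12",(270,90,150,170),4);snap("side","12f");snap("top","12f")
E
```

```text
[-1.4  2.2  6.9]
[2.9 1.7 8.3] [ 0.4381 -0.2351  0.0412]
31.975 [ 0.9  0.1 -0.2]
```

View pics/side_12.png

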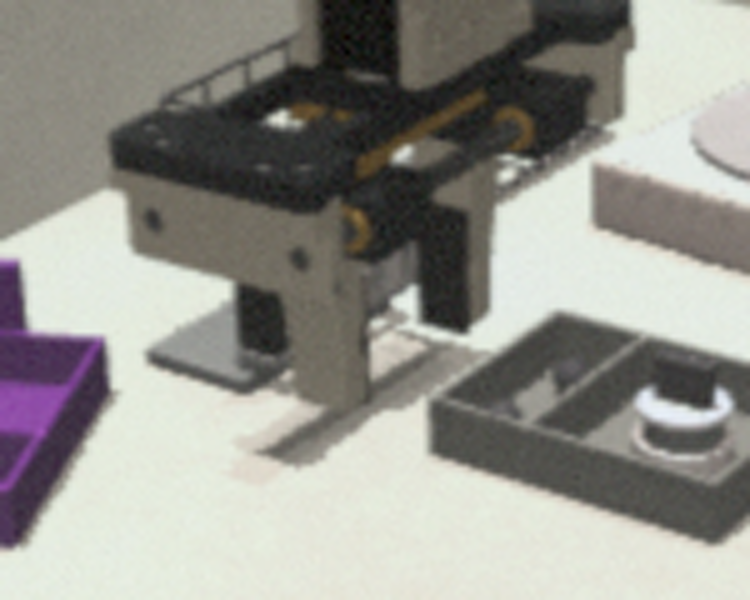

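View pics/top_12.png

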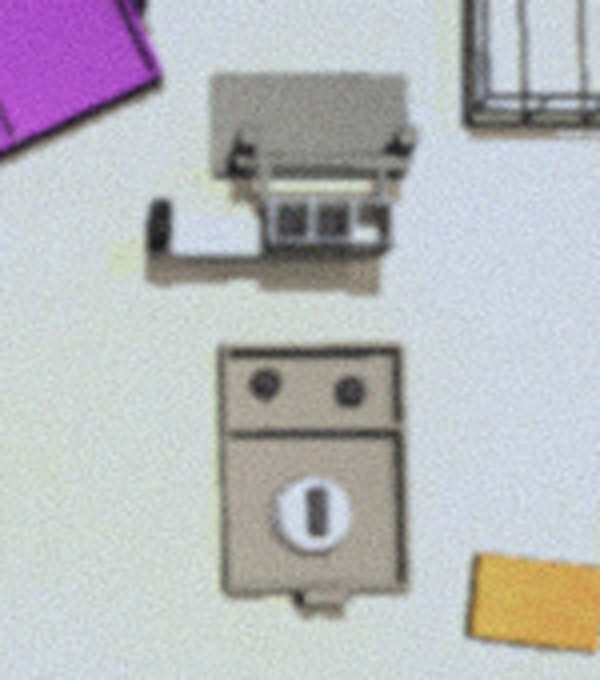

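View pics/top_12f.png

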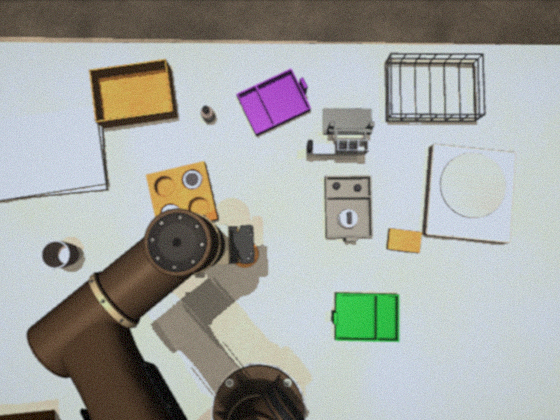

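```bash
python3 - <<'E'
from h import *
T=Cam("top"); d=np.load("top_12f.npz")["d"]; P=T.cloud(d)
q=P[170:245,318:378].reshape(-1,3)
for lo,hi,n in((.022,.04,"rim"),(.055,.08,"tab/bar")):
    k=q[(q[:,2]>lo)&(q[:,2]<hi)]; print(n,k.min(0).round(3),k.max(0).round(3))
k=q[(q[:,2]>.024)&(q[:,2]<.04)]; A=np.c_[k[:,:2],np.ones(len(k))]; print("rim slope",np.linalg.lstsq(A,k[:,2],rcond=None)[0].round(4))
h=P[135:160,300:320].reshape(-1,3);h=h[h[:,2]>.105];b=P[135:155,333:372].reshape(-1,3);b=b[b[:,2]>.1]
print("handle-block dy",h[:,1].mean()-(b[:,1].min()+b[:,1].max())/2)
robot.dwell(.5); print(robot.read_t()); robot.job_done()
E
```

```text
rim [ 0.436 -0.295  0.022] [ 0.609 -0.173  0.04 ]
tab/bar [ 0.437 -0.25   0.055] [ 0.509 -0.22   0.073]
rim slope [-0.0174  0.0051  0.0425]
handle-block dy 0.03262155878165658
32.675
the job is handed in; nothing more can be done
```

```bash
python3 - <<'E'
from h import *
T=Cam("top")
for f in("top0","top_12f"):
    P=T.cloud(np.load(f+".npz")["d"])
    h=P[135:160,302:320].reshape(-1,3);h=h[(h[:,2]>.1)&(h[:,2]<.13)];b=P[135:155,333:372].reshape(-1,3);b=b[(b[:,2]>.1)&(b[:,2]<.125)]
    print(f,(h[:,1].max()+h[:,1].min())/2-(b[:,1].min()+b[:,1].max())/2, h[:,1].mean())
E
```

```text
the job is handed in; nothing more can be done
```

The order is made up and handed in at about 32.7 s; no verdict was reported.

- **Spool:** I lifted the bar-grip spool straight up with almost no side force and set it down upright in the front compartment. It touched down at the height I expected, and the force on contact was about 6 N.
- **Sinkers and gate:** I pushed the gate onto its end stop to get a zero, then drew it about 34 mm. Only the first lane emptied, and both its sinkers are in the rear compartment. I pushed the gate shut again to the same stop, within 0.1 mm, at about 14 N.
- **Tray:** I pulled it out about 95 mm by its tab. The last depth picture puts its rear end at x ≈ 0.609 m, and the feeder block starts at about 0.657 m. The rim tilt measured about 1°, which is within depth noise for a tray lying flat.
- **Final pictures:** The spool is standing, two sinkers are in the tray, and the other two lanes still look full. The trays, pack, bottle and other items look undisturbed. The arm hid the tape and part of the pocket tray in the top view, so I couldn't fully check those.

**Failed check:** my last depth check of the handle-to-block distance gave 33 mm, where about 106 mm is right for a shut gate. I think pixels with no depth reading spoiled it. I tried to redo it from the saved pictures, but the script would not run after hand-in. That the gate is shut therefore rests on the stop contact and on the handle's place in the picture.

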